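Show the filters: hold the filter box open by its lever

TASK

The stock camera above the cabinet is about to photograph the lens filters. Press the red lever of the clear acrylic filter box all the way down, keep it there so that the lid stays fully raised for about two seconds, then let go so that the lid closes again. Leave the grey waste bin, which has the same kind of lever in black, shut.

Things in the scene. Friction and masses are not known exactly. Their poses are not given: they have to be found in the camera images.
- filterbox_paddle: Red paddle, 36 (x) by 50 (y) by 7 mm, on the steel lever at the front of the clear filter box. Origin: centre of its upper face, 74 mm up at rest; x points towards the box, y along its front. At rest its free edge tips up 9 degrees. Full press: 38 mm straight down (under 3 mm sideways) to a firm stop, sloping 9 degrees the other way; 3 to 8 N, a few more if fast. Springs back when let go.
- filterbox_lid (a joint): Angle of the clear filter box's lid, rad: 0 shut, about 1.02 fully raised (lever fully down); driven by the lever, shuts by itself within 1 s. The fixed box (white plinth, clear sides, round filters inside) is 130 mm wide, 110 deep, 137 high; its front face is 64 mm from the paddle's centre. The lid swings up and away from the paddle, hinged at the back.
- wastebin_paddle: Black paddle of the grey waste bin's lever; same size, origin, axes and workings as the red one. A bystander, not to be pressed.
- wastebin_lid (a joint): Angle of the grey waste bin's lid, rad: 0 shut, about 1.02 fully raised. It must stay shut. The bin is fixed and has the filter box's size.

How it is judged:
By the outcome, as a careful person would: the job done as asked, in the order asked, and still so for the second after the job is handed in, with the robot touching nothing.
It also fails if it takes over 35 s, if anything falls off the work surface, if the arm or the gripper's body presses on something with over 40 N, if the wrist force passes 120 N, or if a joint passes its speed limit or range.

ROBOT

A 6-joint arm with a two-finger parallel gripper is mounted at the origin on the work surface. World frame = base frame: x ahead of the robot, y to its left, z up, the work surface at z = 0. Lengths are in m, angles in degrees, forces in N, time in s.
With the tool pointing down it reaches from about 0.35 to 0.875 m from the base axis. Payload 4.2 kg.
Tool frame: the origin (TCP) lies midway between the tips of the shut fingers; the grasp point (between the pads) lies 19 mm behind it; z points along the fingers, y is the direction in which the jaws open and shut (so a half turn about z gives the same grasp; the last joint's range is limited). The gripper opens to 87 mm and grips with 3 to 60 N. Pads are 19 mm wide; open, the fingers measure 117 mm over their backs; the gripper's body (75 mm by 190 mm) begins 51 mm behind the grasp point.
Start: joints at [88.9, 22.042, 0.453, 0, -68.411, -14.817], TCP at [0.171, 0.601, 0.223] pointing down, gripper open.
Joint ranges: [-179.83, 179.83], [-69.29, 118.12], [-61.27, 80.66], [-181.25, 117.63], [-171.15, -9.14], [-177.46, 177.46]. Speed limits (degrees/s): [159.86, 159.86, 180, 180, 180, 180].

INTERFACE

Orientations are given as a 3x3 rotation matrix whose columns are the frame's x, y, z axes.
In Python, from station import r gives the robot as it stands.
- The arm moves only by the tool carry_out, never from a script. Its argument "steps" is a list of rows, each a list of 2 entries, a list of its own where there are three numbers: the shift along the tool's x, y, z in cm, then the turn about the tool's z in degrees. In form: [[[x, y, z], twist], ...]. A call has 1 to 20 rows; each row is the pose to reach, as a shift and turn from the pose measured when the call began, along the tool's axes at that moment; what a row does not reach only later rows make up. A row lasts 1/10 s, in which the tool goes at most 50 mm and 8.59 degrees, less where a joint would pass 70% of its speed; a pose out of reach is approached as far as the arm can. A call with a gripper value outside its range is refused whole. "gripper" is the gripper's target within -1 to 1 (fully open at 1, half-way at 0, shut at -1), set as the call begins (left out, the last holds). The fingers move at their own pace and stop on an object; the grip force is fixed at half the most. Time passes only in rows, so rows that repeat a pose let the fingers close. It gives the time, the measured TCP pose, the force and the opening at its end, in the units of the state.
- r.sense(): the state, without advancing time (a new reading comes with each control period).
- r.capture(name): name is "scene" or "top" or "wrist"; returns the picture (420x560x3 uint8, red, green, blue); there is no depth.
- r.calibration(name): a dict with "camera_matrix" (3x3 intrinsics, pixels), "world_from_camera" (4x4, takes a point from camera to world coordinates). Camera axes: x right, y up, looking along -z (the intrinsics and any distortion apply to the point x, -y, -z); pixel columns grow to the right and rows downward; lengths in m; the calibration is good to about 2 mm. A picture is of the moment at which its call begins: read the wrist's pose just before it. calibration takes no time and is no camera call; for the wrist camera it gives the pose at the moment of the call.
- r.finish_job(): hands the job in, once; it reports no verdict.
Trained networks look in the newest picture that a camera, given by its name, has taken for a name from the list of things; names that differ only in an ending like _2 or _b are one class to them, and where a whole thing is asked for, a point or a joint stands for the part that bears it (a point fixed in the world has none). Each returns a list of dicts, best first, with "confidence" (0 to 1); they miss things now and then, are a little off and sometimes report something else, mostly with a low value. They report only what shows in the picture. A call takes as long as a camera call.
- r.cut_out(camera, target): "pixels" (420x560 bool, what is visible of it).
- r.place_of(camera, target): "centre" ([x, y, z] in m, in world coordinates, good to about 4 mm: a listed point, or the origin of a listed thing).
The state is a dict: "time_s": time; "joints": joint angles; "joint_velocities": joint speeds; "effort": joint torques, N m; "tcp_pos": TCP position; "ee_rot": TCP orientation; "wrist_force": force on the tool from outside, world axes, zero at the start; "moment": the same for the moment, N m; "gripper_width": opening from 0.0 (shut) to 1.0 (fully open).
Only numpy, scipy, OpenCV 4.12 (cv2) and the standard library are available. Lean on these libraries where they do the work, as an engineer would, in place of code of your own. Each camera call takes 0.05 s, during which the arm holds its last target. There are 200 camera calls.

## Working session

There is one attempt and no reset: what is moved stays moved. The work goes in short steps, Python scripts to look and compute and a tool call to move; the robot and the scene stay as the last step left them, time stands still between calls to the robot, and variables do not carry over. Pictures are saved under pics/ and viewed, about 8 in all and at most 12, crops included, and the job is handed in when it is done.

Besides the shell and the picture viewer there is one more tool, called after "Emit:" by a JSON object that holds its "name" and its "arguments". carry_out: Moves the arm, as the interface text tells. Its arguments: {"type":"object","properties":{"steps":{"type":"array","items":{"type":"array"}},"gripper":{"type":"number"}},"required":["steps"]}

```bash
mkdir -p pics
python3 - <<'E'
from station import r
import cv2,numpy as np
s=r.sense();print(s['time_s'],s['tcp_pos'],np.round(s['ee_rot'],3).tolist(),s['wrist_force'],s['gripper_width'])
a=r.capture("scene");b=r.capture("top")
cv2.imwrite("pics/a.png",a[:,:,::-1]);cv2.imwrite("pics/b.png",b[:,:,::-1])
for c in("scene","top"):
  for t in("filterbox_paddle","wastebin_paddle"):
    print(c,t,r.place_of(c,t))
    for o in r.cut_out(c,t):
      ys,xs=np.nonzero(o["pixels"]);print(o["confidence"],xs.mean(),ys.mean(),xs.min(),xs.max(),ys.min(),ys.max())
E
```

```text
0.0 [0.17122765 0.60047331 0.2214596 ] [[0.962, -0.274, -0.0], [-0.274, -0.962, -0.002], [0.0, 0.002, -1.0]] [-0.7208099   0.29977042 -0.14993425] 0.996639253688532
scene filterbox_paddle [{'centre': [0.5262, -0.1828, 0.0754], 'confidence': 0.56}]
scene wastebin_paddle [{'centre': [0.5222, 0.185, 0.0709], 'confidence': 0.62}]
0.56 364.6727272727273 192.0 356 374 191 193
top filterbox_paddle [{'centre': [0.5269, -0.1864, 0.0739], 'confidence': 0.67}]
0.97 356.4110275689223 242.468671679198 347 367 223 254
top wastebin_paddle [{'centre': [0.5271, 0.1902, 0.0699], 'confidence': 0.61}]
0.77 205.59600997506234 240.4139650872818 195 214 222 253
```

View pics/a.png

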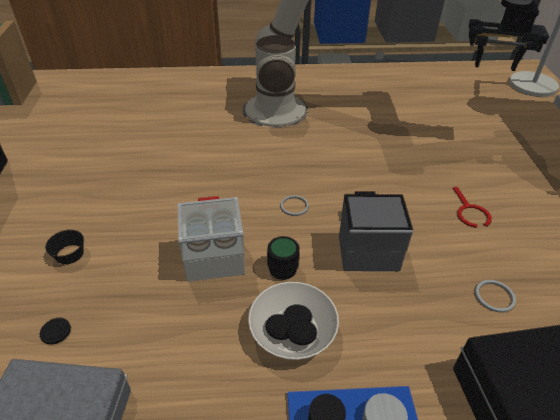

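View pics/b.png

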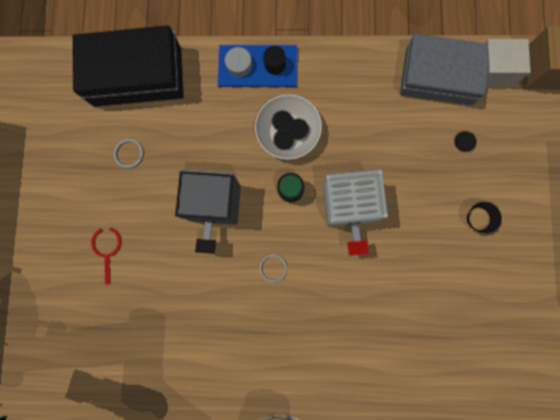

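The scene view shows the clear box with its red lever at left (208,199) and the grey bin with its black lever at (365,193). The top view shows the red paddle at about (358,248) and the black one at (205,246), which agrees with the networks. Both boxes are slightly turned, so next I'll work out the red paddle's position and yaw.

```bash
cat > h.py <<'E'
import numpy as np,cv2
from station import r
def red(cam,z,save=None):
    K=r.calibration(cam);im=r.capture(cam)
    if save: cv2.imwrite(save,im[:,:,::-1])
    i=im.astype(int)
    m=((i[...,0]>110)&(i[...,1]<60)&(i[...,2]<60)).astype(np.uint8)
    n,l,st,_=cv2.connectedComponentsWithStats(m)
    out=[]
    for k in range(1,n):
        if st[k,4]<60: continue
        ys,xs=np.nonzero(l==k)
        p=cv2.undistortPoints(np.c_[xs,ys].astype(float)[:,None],np.array(K["camera_matrix"]),None)[:,0]
        T=np.array(K["world_from_camera"]);d=np.c_[p[:,0],-p[:,1],-np.ones(len(p))]@T[:3,:3].T
        w=T[:3,3]+d*((z-T[2,3])/d[:,2])[:,None]
        out.append((st[k].tolist(),w[:,:2].mean(0).round(4),cv2.minAreaRect(w[:,:2].astype(np.float32)*1000)))
    return out
E
python3 - <<'E'
from h import *
for o in red("top",.072):print(o)
s=r.sense();R=np.array(s['ee_rot']);print(R.T@(np.array([.524,-.186,.13])-s['tcp_pos'])*100, s['time_s'])
E
```

```text
([91, 228, 30, 56, 322], array([0.5033, 0.4391]), ((502.6575927734375, 429.15447998046875), (135.98275756835938, 73.96955871582031), 25.052932739257812))
([348, 240, 21, 15, 273], array([ 0.5275, -0.1871]), ((528.8350830078125, -187.0148162841797), (34.131736755371094, 48.63736343383789), 1.066076636314392))
[55.49497581 66.01310156  9.25364071] 0.55
```

Emit:
{"name": "carry_out", "arguments": {"gripper": -1, "steps": [[[1, 1.2, 0], 0], [[3, 3.6, 0], -1], [[6, 7.2, 0], -2], [[9.5, 11.3, 0], -4], [[13, 15.5, 0], -5], [[16.5, 19.6, 0], -6], [[20, 23.8, 0], -7], [[23.5, 28, 0], -8], [[27, 32.1, 0], -10], [[30.5, 36.3, 0], -12], [[34, 40.5, 0], -13], [[37.5, 44.6, 0.5], -14], [[41, 48.8, 1], -16], [[44.5, 52.9, 1.5], -17], [[48, 57.1, 2], -18], [[51, 60.7, 3], -19], [[53.5, 63.6, 4], -20], [[55, 65.4, 4.5], -20], [[55.5, 66, 5], -20], [[55.5, 66, 5], -20]]}}

```text
time_s: 2.55
tcp_pos: [0.5241, -0.1884, 0.1706]
ee_rot: [[0.998, 0.067, -0.003], [0.067, -0.998, 0.0], [-0.003, -0.0, -1.0]]
wrist_force: [-0.6, 0.9, 0.1]
gripper_width: 0.008
```

Run:
```python
from h import *
for c in("wrist","top"):
  for o in red(c,.074,f"pics/{c}2.png"):print(c,o)
print(r.place_of("wrist","filterbox_paddle"))
s=r.sense();R=np.array(s['ee_rot']);print(s['tcp_pos'],R.round(3).tolist(),s['wrist_force'],s['joints'],s['gripper_width'],s['time_s'])
```

```text
wrist ([251, 194, 60, 37, 1759], array([ 0.5245, -0.1894]), ((525.8153686523438, -187.80789184570312), (29.43632698059082, 46.90105438232422), 5.180151462554932))
top ([92, 228, 29, 56, 331], array([0.5029, 0.4378]), ((496.45770263671875, 437.8349609375), (136.32339477539062, 71.38923645019531), 4.5812602043151855))
[{'centre': [0.5236, -0.1868, 0.0739], 'confidence': 0.83}]
[ 0.52386365 -0.18556427  0.17272655] [[0.997, 0.071, -0.0], [0.071, -0.997, 0.0], [-0.0, -0.0, -1.0]] [ 0.8685882  -0.53866588  1.07357657] [-2.79617885e+00  1.77358513e+01 -1.36154676e+01 -2.71091850e-03
 -5.86492450e+01  9.68864018e+01] 0.0031387191122393392 2.7
```

View pics/wrist2.png

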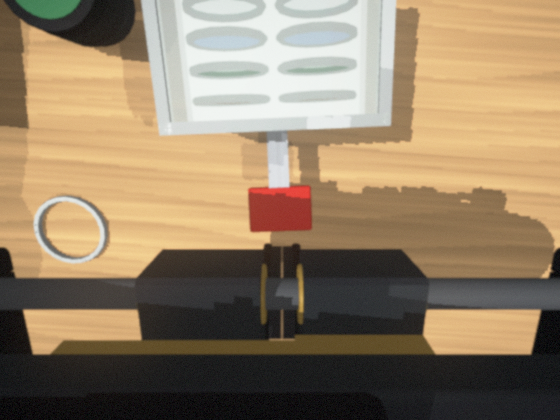

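The wrist view shows the red paddle at (280,208), directly ahead of the shut fingers at (282,290), with its edges parallel to the gripper. Before pressing, I'll check how far the camera sits towards the lid.

Run:
```python
from h import *
T=np.array(r.calibration("wrist")["world_from_camera"]);s=r.sense();print(T.round(3),np.array(s['ee_rot']).T@(T[:3,3]-s['tcp_pos']))
```

```text
[[ 0.072  0.962  0.264  0.597]
 [-0.997  0.07   0.02  -0.181]
 [ 0.    -0.265  0.964  0.334]
 [ 0.     0.     0.     1.   ]] [ 0.0733037   0.00035552 -0.16098316]
```

At full press the camera, 73 mm towards the box, would pass close to the rising lid. I'll give the tool a half turn so that it faces away.

Emit:
{"name": "carry_out", "arguments": {"steps": [[[0, 0, 0], 8], [[0, 0, 0], 16], [[0, 0, 0], 24], [[0, 0, 0], 32], [[0, 0, 0], 40], [[0, 0, 0], 48], [[0, 0, 0], 56], [[0, 0, 0], 64], [[0, 0, 0], 72], [[0, 0, 0], 80], [[0, 0, 0], 88], [[0, 0, 0], 96], [[0, 0, 0], 104], [[0, 0, 0], 112], [[0, 0, 0], 120], [[0, 0, 0], 128], [[0, 0, 0], 136], [[0, 0, 0], 144], [[0, 0, 0], 152], [[0, 0, 0], 160]]}}

```text
time_s: 4.7
tcp_pos: [0.5238, -0.184, 0.1739]
ee_rot: [[-0.914, -0.405, 0.002], [-0.405, 0.914, 0.0], [-0.002, -0.001, -1.0]]
wrist_force: [1.0, 1.0, -0.7]
gripper_width: 0.003
```

Emit:
{"name": "carry_out", "arguments": {"steps": [[[0, 0, 2], 7], [[0, 0, 4], 14], [[0, 0, 6], 20], [[0, 0, 7.5], 20], [[0, 0, 8], 20], [[0, 0, 8], 20]]}}

```text
time_s: 5.3
tcp_pos: [0.5239, -0.1831, 0.0942]
ee_rot: [[-0.998, -0.07, 0.002], [-0.07, 0.998, -0.0], [-0.002, -0.0, -1.0]]
wrist_force: [0.2, -0.3, 0.0]
gripper_width: 0.003
```

Run:
```python
from h import *
s=r.sense();R=np.array(s['ee_rot']);print(s['tcp_pos'],R.round(3).tolist(),s['wrist_force'],s['joints'],s['time_s'])
print(R.T@(np.array([.526,-.188,.036])-s['tcp_pos'])*100)
```

```text
[ 0.52387535 -0.18311067  0.09416958] [[-0.998, -0.07, 0.002], [-0.07, 0.998, -0.0], [-0.002, -0.0, -1.0]] [ 0.16125077 -0.30390332  0.01194433] [-2.53145381e+00  2.25801512e+01 -1.92961781e+01 -1.62494878e-03
 -4.80339238e+01 -8.34614282e+01] 5.3
[-0.16872164 -0.50166613  5.81730726]
```

Emit:
{"name": "carry_out", "arguments": {"steps": [[[0, -0.3, 0.5], 0], [[0, -0.5, 1], 0], [[0, -0.5, 1.5], 0], [[0, -0.5, 2], 0], [[0, -0.5, 2.4], 0], [[0, -0.5, 2.8], 0], [[0, -0.5, 3.2], 0], [[0, -0.5, 3.6], 0], [[0, -0.5, 4], 0], [[0, -0.5, 4.4], 0], [[0, -0.5, 4.8], 0], [[0, -0.5, 5.2], 0], [[0, -0.5, 5.5], 0], [[0, -0.5, 5.5], 0]]}}

```text
time_s: 6.7
tcp_pos: [0.5244, -0.1882, 0.0389]
ee_rot: [[-0.998, -0.07, 0.002], [-0.07, 0.998, -0.0], [-0.002, -0.0, -1.0]]
wrist_force: [-2.3, -1.1, 5.0]
gripper_width: 0.007
```

Emit:
{"name": "carry_out", "arguments": {"steps": [[[0, 0, 0.1], 0], [[0, 0, 0.2], 0], [[0, 0, 0.2], 0]]}}

```text
time_s: 7.0
tcp_pos: [0.5246, -0.1881, 0.037]
ee_rot: [[-0.998, -0.07, 0.002], [-0.07, 0.998, -0.0], [-0.002, -0.0, -1.0]]
wrist_force: [-1.5, -0.6, 5.1]
gripper_width: 0.004
```

Emit:
{"name": "carry_out", "arguments": {"steps": [[[0, 0, 0.1], 0], [[0, 0, 0.2], 0], [[0, 0, 0.2], 0]]}}

```text
time_s: 7.3
tcp_pos: [0.5247, -0.1882, 0.0363]
ee_rot: [[-0.998, -0.071, 0.002], [-0.071, 0.998, -0.001], [-0.002, -0.001, -1.0]]
wrist_force: [-5.8, 0.4, 11.6]
gripper_width: -0.0
```

Force has risen and the tip lags its target, so the lever is at its stop. I'll hold it there and look.

Emit:
{"name": "carry_out", "arguments": {"steps": [[[0, 0, 0.2], 0], [[0, 0, 0.2], 0], [[0, 0, 0.2], 0], [[0, 0, 0.2], 0]]}}

```text
time_s: 7.7
tcp_pos: [0.5248, -0.1882, 0.036]
ee_rot: [[-0.997, -0.071, 0.003], [-0.071, 0.997, -0.001], [-0.003, -0.001, -1.0]]
wrist_force: [-5.7, 1.3, 15.1]
gripper_width: 0.009
```

Run:
```python
from h import *
im=r.capture("scene");cv2.imwrite("pics/c.png",cv2.resize(im[120:320,130:450,::-1],None,fx=2,fy=2))
s=r.sense();print(s['tcp_pos'],s['wrist_force'],s['time_s'])
```

```text
[ 0.52481018 -0.18820873  0.03606812] [-6.18206626  1.86904998 14.7105813 ] 7.75
```

View pics/c.png

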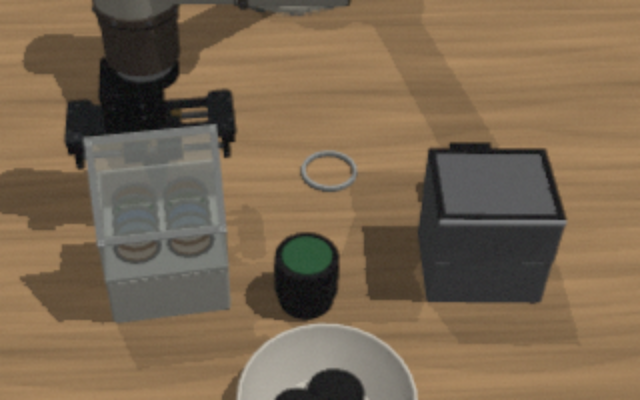

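The crop shows the clear lid raised (front edge at (150,132)), the gripper clear of it, and the grey bin shut at (490,180). I'll finish the hold and then release.

Emit:
{"name": "carry_out", "arguments": {"steps": [[[0, 0, 0.2], 0], [[0, 0, 0.2], 0], [[0, 0, 0.2], 0], [[0, 0, 0.2], 0], [[0, 0, 0.2], 0], [[0, 0, 0.2], 0], [[0, 0, 0.2], 0], [[0, 0, 0.2], 0], [[0, 0, 0.2], 0], [[0, 0, 0.2], 0], [[0, 0, 0.2], 0], [[0, 0, 0.2], 0], [[0, 0, 0.2], 0], [[0, 0, 0.2], 0], [[0, 0, 0.2], 0]]}}

```text
time_s: 9.25
tcp_pos: [0.5248, -0.1882, 0.036]
ee_rot: [[-0.997, -0.072, 0.003], [-0.072, 0.997, -0.001], [-0.003, -0.002, -1.0]]
wrist_force: [-6.5, 0.9, 16.1]
gripper_width: 0.007
```

Emit:
{"name": "carry_out", "arguments": {"steps": [[[0, 0, -1.5], 0], [[0, 0, -4], 0], [[0, 0, -7], 0], [[0, 0, -10], 0], [[1, 0, -12], 0], [[3, 0, -13], 0], [[5, 0, -14], 0], [[7, 0, -14], 0], [[8, 0, -14], 0], [[8, 0, -14], 0], [[8, 0, -14], 0], [[8, 0, -14], 0], [[8, 0, -14], 0], [[8, 0, -14], 0], [[8, 0, -14], 0]]}}

```text
time_s: 10.75
tcp_pos: [0.4448, -0.1938, 0.1755]
ee_rot: [[-0.997, -0.072, 0.003], [-0.072, 0.997, -0.001], [-0.003, -0.002, -1.0]]
wrist_force: [1.0, -0.3, 0.1]
gripper_width: 0.005
```

Run:
```python
from h import *
a=r.capture("scene");b=r.capture("top")
cv2.imwrite("pics/d.png",cv2.resize(np.hstack([a[120:320,130:450],b[130:330,150:420]])[:,:,::-1],None,fx=1.35,fy=1.35))
s=r.sense();print(s['tcp_pos'],s['wrist_force'],s['time_s'],r.place_of("top","filterbox_paddle"),r.place_of("top","wastebin_paddle"))
```

```text
[ 0.44463182 -0.19377823  0.17562822] [-0.28190266 -0.37068167  0.80923066] 10.85 [{'centre': [0.5277, -0.1835, 0.0702], 'confidence': 0.64}] [{'centre': [0.5286, 0.1892, 0.071], 'confidence': 0.56}]
```

View pics/d.png

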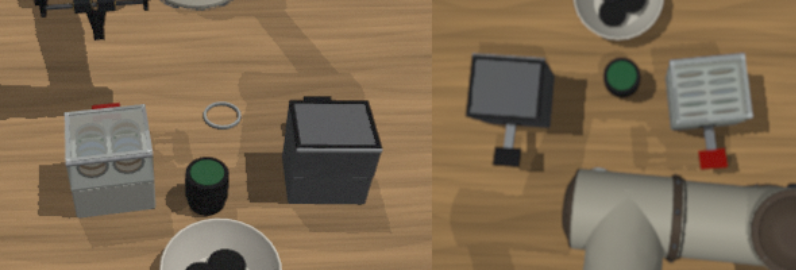

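Both lids are shut: the clear box is at (108,145) and the bin at (330,140). The red paddle is back up at (713,158), and the arm is clear of everything.

```bash
python3 -c "
from station import r
print(r.finish_job())"
```

```text
the job is handed in; nothing more can be done
None
```

I pressed the red lever of the clear filter box to its stop with the closed fingers, held it about two seconds (roughly 7.2 to 9.25 s), then let go and backed off. The job was handed in at about 11 s of the 35 s allowed.

- **During the hold:** the tip stayed at 36 mm, the expected full 38 mm of travel. The upward force on the tool was 12–16 N, well under the limits. A picture showed the lid raised and the grey bin shut.
- **After release:** pictures showed the filter box lid shut, the red paddle back up and the bin still shut. The wrist force was near zero, so the robot was touching nothing.
- **Checks:** none failed. I had no direct reading of the lid angle, so "fully raised" rests on the lever reaching its stop and on the picture.

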